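# Set the spacing jig and hold it closed

## Task

The blue sliding plate of the spacing jig leaves a gap at each end; stand the loose brass and yellow spacer block upright on the bed in a gap that is already wide enough for it (the wider one always is), fully in between plate and end stop and square to the jig, without pushing the plate aside to make room, and let go of it. Then slide the plate by its black grip block against the spacer until the spacer is flush with the steel end stop and the sprung orange pad behind it is pushed fully in, and finish while still holding the plate pressed there. Leave the oil bottle and the objective lens standing where they are.

Things in the scene. Friction and masses are not known exactly. Their poses are not given: they have to be found in the camera images.
- jig: fixed aluminium spacing jig; origin at the centre of its underside, on the table; x across it, y along it, z up. Bed 78 x 222 mm, top at z = 8 mm. Fence along the +x edge, inner face at x = 25 mm, top at z = 28; the -x side is open. Dark steel end stops, top at z = 28 mm, flat inner faces at y = +81 and -81 mm; an orange sprung pad sticks out 4 mm from each (to y = +77 and -77).
- plate (a joint): m along the jig's y, 0 in the middle, range +-0.018. Blue plate, 44 (x) x 110 (y) mm, top at z = 28 mm; end faces at y = value +55 and value -55 mm. Gap to the pad at the +y end: 22 mm minus the value; at the -y end: 22 mm plus the value. About 1 N of friction, stays where left unless a pad pushes it. Reads +0.008 (spacer at +y end) or -0.008 (at -y end) with the spacer flush.
- plate_grip (a point): point inside the black grip block that stands on the middle of the sliding plate, 53 mm above the table; the block is 22 x 22 mm and rises from 28 to 67 mm above the table. Moves with the plate, axes as the jig's.
- pad_left (a joint): travel in m of the orange pad (24 mm wide, 12 mm high, centred at x = 0, z = 18 mm of the jig) at the jig's +y end: 0 out, 0.004 fully in, level with the end stop's face. Its spring resists with 3 N at first and 5.4 N fully in, and pushes spacer and plate back when the plate is let go.
- pad_right (a joint): the same for the pad at the jig's -y end.
- spacer_mid (a point): centre of the loose spacer, an upright block 36 mm (its x) by 18 mm (its y, the thickness that fills the gap) by 64 mm high, brass below, yellow with black ribs above, 0.08 to 0.17 kg; starts standing on the table. The point is 32 mm above its underside. It goes into the gap with its x across the jig and then rises 44 mm above plate and end stops.
- oil_mid (a point): bystander: amber dropper bottle, 30 mm in diameter and 86 mm high, standing; the point is half-way up.
- objective_mid (a point): bystander: white objective lens standing left of the jig, 34 mm in diameter and 60 mm high; the point is half-way up.

How it is judged:
By the outcome, as a careful person would: the job done as asked, in the order asked, and still so for the second after the job is handed in, while the arm keeps its last pose, push and grip.
It also fails if it takes over 48 s, if anything falls off the work surface, if the arm or the gripper's body presses on something with over 40 N, if the wrist force passes 120 N, or if a joint passes its speed limit or range.

## Robot

A 6-joint arm with a two-finger parallel gripper is mounted at the origin on a cart in front of the work surface, level with it; the furniture and walls round the work are solid. World frame = base frame: x ahead of the robot, y to its left, z up, the work surface at z = 0. Lengths are in m, angles in degrees, forces in N, time in s.
With the tool pointing down it reaches from about 0.4 to 0.825 m from the base axis. Payload 7 kg.
Tool frame: the origin (TCP) lies at the very end of the fingers, on their centre line; the grasp point (between the pads) lies 19 mm behind it; z points along the fingers, y is the line along which they close (so a half turn about z gives the same grasp; the last joint's range is limited). The gripper opens to 88 mm and grips with 3 to 60 N. Pads are 19 mm wide; open, the fingers measure 130 mm over their backs; the gripper's body (78 mm by 193 mm) begins 47 mm behind the grasp point.
Start: joints at [89.101, 20.546, 0.682, 0, -70.136, -16.507], TCP at [0.202, 0.644, 0.227] pointing down, gripper open.
Joint ranges: [-176.03, 176.03], [-82.01, 121.73], [-58.28, 71.71], [-173.87, 95.51], [-174.79, -0.11], [-173.66, 173.66]. Speed limits (degrees/s): [136.94, 136.94, 172.46, 180, 180, 180].

## Interface

Orientations are given as [roll, pitch, yaw] about the fixed x, y, z axes, in that order (R = Rz(yaw) Ry(pitch) Rx(roll)).
In Python, from plant import get_state, imaging, r, finder gives the robot as it stands.
- The arm moves only by the shell command python3 -m handwheel 'ROWS' [FORCE]. ROWS is JSON, a list of rows, each a list of 5 numbers: the closure, from 0 (fully open) to 1 (shut), then the shift along the world's x, y, z in cm, then the turn about the world's z in degrees. A call has 1 to 8 rows; each row is the pose to reach, as a shift and turn from the pose commanded when the call began; what a row does not reach only later rows make up. A row lasts 1/8 s, in which the tool goes at most 62.5 mm and 10.7 degrees, less where a joint would pass 70% of its speed; a pose out of reach is approached as far as the arm can. A call with a gripper value outside its range is refused whole. The fingers move at their own pace and stop on an object; FORCE is the grip in N (left out, the last holds). Time passes only in rows, so rows that repeat a pose let the fingers close. It gives the time, the measured TCP pose, the force, the opening and the grip force at its end, in the units of the state.
- get_state(): the state, without advancing time (a new reading comes with each control period).
- imaging.capture(name): name is "scene" or "top"; returns (picture, depth): 384x512x3 uint8, red, green, blue; 384x512 float32, m along the optical axis (not along the pixel's ray), 0 where there is no reading.
- imaging.get_calibration(name): a dict with "fx", "fy", "cx", "cy" (pixels), "rvec" (rotation vector, rad) and "tvec" (3), from world to camera coordinates, as OpenCV has them. Camera axes: x right, y down, z forward; pixel columns grow to the right and rows downward; lengths in m; the calibration is good to about 2 mm. A picture is of the moment at which its call begins. get_calibration takes no time and is no camera call.
- r.close_job(): hands the job in; it is judged then, once.
Trained networks look in the newest picture that a camera, given by its name, has taken for a name from the list of things; names that differ only in an ending like _2 or _b are one class to them, and where a whole thing is asked for, a point or a joint stands for the part that bears it (a point fixed in the world has none). Each returns a list of dicts, best first, with "p" (0 to 1); they miss things now and then, are a little off and sometimes report something else, mostly with a low value. They report only what shows in the picture. A call takes as long as a camera call.
- finder.cut_out(camera, query): "region" (384x512 bool, what is visible of it) and "pixel" ([column, row] in pixels, amid what is visible of it).
The state is a dict: "time_s": time; "joints": joint angles; "qd": joint speeds; "joint_torque": joint torques, N m; "tcp_pos": TCP position; "eef_rot": TCP orientation; "contact_force": force on the tool from outside, world axes, zero at the start; "moment": the same for the moment, N m; "gripper_width": finger opening in m; "gripper_force": force on a finger pad.
Only numpy, scipy, OpenCV 4.12 (cv2) and the standard library are available. Lean on these libraries where they do the work, as an engineer would, in place of code of your own. Each camera call takes 0.05 s, during which the arm holds its last target. There are 200 camera calls.

## Working session

There is one attempt and no reset: what is moved stays moved. The work goes in short steps, Python scripts to look and compute and a shell command to move; the robot and the scene stay as the last step left them, time stands still between calls to the robot, and variables do not carry over. Pictures are saved under pics/ and viewed, at most 10 in all, crops included, and the job is handed in when it is done.

```bash
mkdir -p pics; cat > h.py <<'E'
import numpy as np, cv2
from plant import get_state, imaging, r, finder
def cal(n):
    c=imaging.get_calibration(n); R=cv2.Rodrigues(np.array(c["rvec"],float))[0]
    return c,R,np.array(c["tvec"],float).ravel()
def cloud(n,depth):
    c,R,t=cal(n); v,u=np.mgrid[:384,:512]
    P=np.stack([(u-c["cx"])/c["fx"]*depth,(v-c["cy"])/c["fy"]*depth,depth],-1)
    return (P-t)@R   # world
def save(n,img): cv2.imwrite("pics/"+n,cv2.cvtColor(img,cv2.COLOR_RGB2BGR))
E
python3 - <<'E'
from h import *
s=get_state(); print(s["time_s"],s["tcp_pos"],s["eef_rot"],s["gripper_width"])
ims=[]
for n in("scene","top"):
    im,d=imaging.capture(n); W=cloud(n,d); ims.append(im)
    np.savez("/tmp/"+n,im=im,d=d)
    for q in("jig","plate","plate_grip","spacer_mid","oil_mid","objective_mid","pad_left","pad_right"):
        for o in finder.cut_out(n,q)[:2]:
            m=o["region"]&(d>0); P=W[m]
            if len(P)<5: print(n,q,o["p"],"few");continue
            top=P[P[:,2]>np.percentile(P[:,2],95)-.004]
            rc=cv2.minAreaRect((top[:,:2]*1000).astype(np.float32))
            print(n,q,round(o["p"],2),np.round(o["pixel"]),len(P),"z",np.round(np.percentile(P[:,2],[5,95]),3),"toprect",np.round(rc[0],1),np.round(rc[1],1),round(rc[2],1))
save("s0.png",ims[0]);save("t0.png",ims[1])
E
```

```text
0.0 [0.20180716 0.64360816 0.2256282 ] [ 1.79905948e+02 -8.02905958e-03 -1.74116669e+01] 0.08768438379029185
scene jig 0.85 [292. 230.] 2399 z [0.005 0.05 ] toprect [ 463.7 -115.9] [24.1 24. ] 72.1
scene plate 0.92 [291. 222.] 836 z [0.013 0.065] toprect [ 464.  -115.9] [23.4 23.6] 64.4
scene plate_grip 0.81 [292. 226.] 831 z [0.013 0.065] toprect [ 463.5 -115.6] [23.4 22.5] 64.4
scene spacer_mid 0.69 [352. 279.] 340 z [0.005 0.065] toprect [ 424.3 -324.7] [35.8 16.1] 38.4
scene oil_mid 0.46 [194. 153.] 231 z [0.002 0.075] toprect [466.9 281.6] [13.3  8.6] 53.9
scene objective_mid 0.5 [238. 154.] 204 z [0.003 0.055] toprect [564.7 205.5] [22.1 15. ] 35.2
scene pad_left 0.59 [274. 209.] 28 z [0.015 0.024] toprect [482.9 -44.6] [ 4.4 18.4] 77.8
top jig 0.57 [294. 208.] 1761 z [0.004 0.032] toprect [ 465.8 -120.5] [213.8  56.3] 74.0
top plate 0.94 [296. 208.] 504 z [0.023 0.067] toprect [ 464.1 -115.3] [21.1 21.1] 70.4
top plate_grip 0.55 [295. 208.] 495 z [0.024 0.067] toprect [ 464.1 -115.3] [21.1 21.1] 70.4
top plate_grip 0.33 [164. 206.] 84 z [0.023 0.08 ] toprect [467.9 283.3] [5.8 6.6] 85.6
top spacer_mid 0.67 [360. 215.] 154 z [0.001 0.067] toprect [ 423.3 -324.6] [32.8 17. ] 34.6
top objective_mid 0.61 [191. 176.] 113 z [0.007 0.059] toprect [566.4 207. ] [ 9.4 12.9] 46.6
```

```bash
python3 - <<'E'
from h import *
for n in("scene","top"):
    z=np.load(f"/tmp/{n}.npz"); im=z["im"]; W=cloud(n,z["d"])
    save(n+"_a.png",cv2.resize(im[130:320,150:420],(800,563),interpolation=cv2.INTER_CUBIC) if n=="scene" else cv2.resize(im[140:290,200:400],(800,600),interpolation=cv2.INTER_CUBIC))
# colours
z=np.load("/tmp/top.npz"); hsv=cv2.cvtColor(z["im"],cv2.COLOR_RGB2HSV); W=cloud("top",z["d"])
def rect(m,l):
    P=(W[m][:,:2]*1000).astype(np.float32); rc=cv2.minAreaRect(P); print(l,len(P),np.round(rc[0],1),np.round(rc[1],1),round(rc[2],1))
roi=(abs(W[...,0]-.46)<.14)&(abs(W[...,1]+.12)<.14)&(z["d"]>0)
blue=roi&(abs(hsv[...,0].astype(int)-110)<15)&(hsv[...,1]>110)&(abs(W[...,2]-.028)<.006)
rect(blue,"blue")
rect(roi&(abs(W[...,2]-.028)<.005),"z28")
E
```

```text
blue 354 [ 465.8 -115.5] [108.1  45.4] 74.2
z28 814 [ 465.7 -120.4] [213.8  58.4] 73.7
```

View pics/scene_a.png

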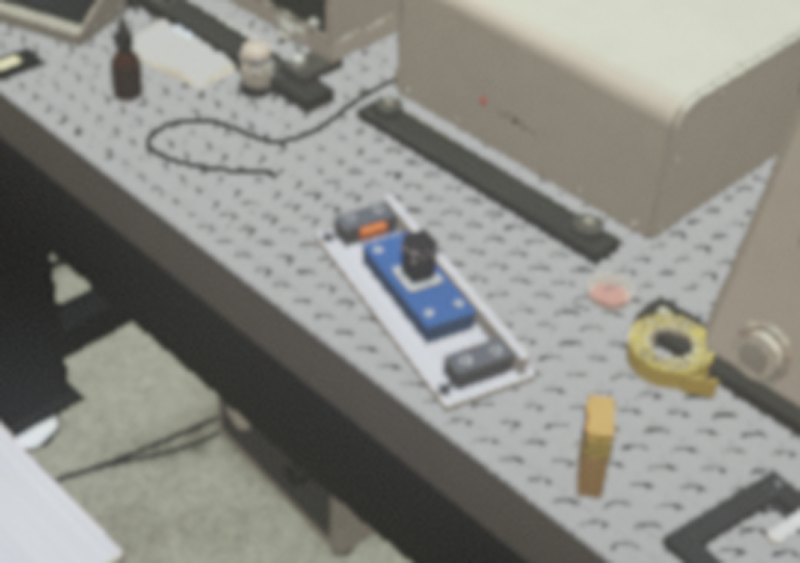

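View pics/top_a.png

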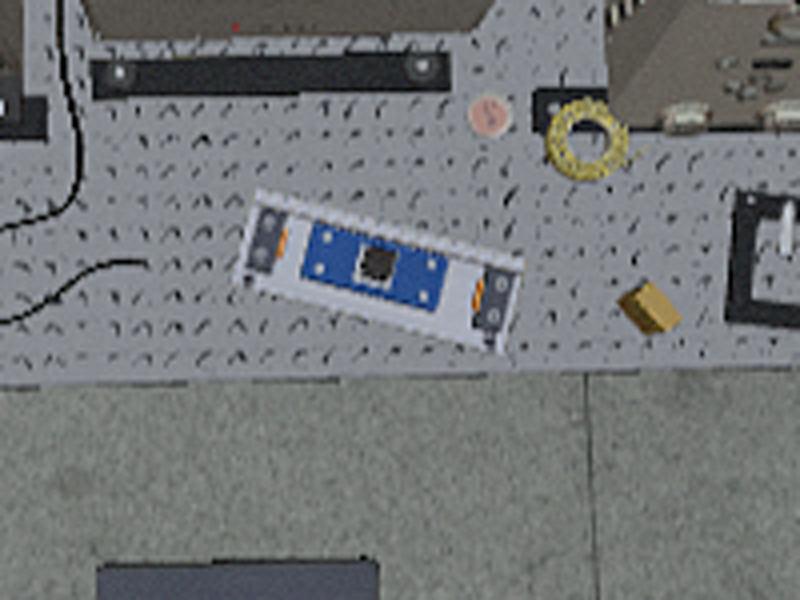

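The scene crop shows the jig with its grip at (418,258) and the spacer at (598,440). The top crop shows the grip at (378,265) and the spacer near (655,308). The wider gap is the right-hand one (jig -y), about 27 mm with the plate at roughly +5 mm. The jig's yaw is about -16° and the spacer's x axis lies at about 37°.

```bash
python3 -m handwheel '[[0,3,-5,0,0],[0,6.5,-10,0,-5],[0,10,-15,0,-10],[0,13,-20.5,0,-15],[0,16.5,-26,0,-20],[0,20,-31,0,-25],[0,22.8,-36.4,0,-30],[0,22.8,-36.4,0,-37]]'
python3 -m handwheel '[[0,0.5,-6,0,0],[0,1,-12,0,0],[0,1.5,-18,0,0],[0,2,-24,0,0],[0,2,-30,0,0],[0,2,-36,0,0],[0,1.5,-42,0,0],[0,1,-48,0,0]]'
python3 -m handwheel '[[0,0,-6,0,0],[0,-1.6,-12.5,0,0],[0,-1.6,-12.5,0,0]]'
python3 - <<'E'
from h import *
s=get_state(); print(s["time_s"],s["tcp_pos"],s["eef_rot"],s["joints"])
for n in("scene","top"):
    im,d=imaging.capture(n); W=cloud(n,d); hsv=cv2.cvtColor(im,cv2.COLOR_RGB2HSV)
    for o in finder.cut_out(n,"spacer_mid")[:1]:
        P=W[o["region"]&(d>0)]; print(n,o["p"],len(P),np.round(P.mean(0),3))
E
```

```text
time_s: 1.9
tcp_pos: [0.4312, 0.2766, 0.2269]
eef_rot: [-180.0, 0.0, -54.9]
contact_force: [-0.1, 1.1, -0.6]
gripper_width: 0.0876
gripper_force: 0.0
time_s: 2.9
tcp_pos: [0.4397, -0.2019, 0.2271]
eef_rot: [-179.9, -0.0, -54.4]
contact_force: [1.1, 0.2, -0.1]
gripper_width: 0.0875
gripper_force: 0.0
time_s: 3.28
tcp_pos: [0.4225, -0.3283, 0.2261]
eef_rot: [179.9, 0.0, -54.7]
contact_force: [0.5, -0.6, -0.8]
gripper_width: 0.0877
gripper_force: 0.0
3.275 [ 0.42245739 -0.32827566  0.22608394] [ 1.79948678e+02  3.05143636e-02 -5.46964630e+01] [-1.68249423e+01  7.39721197e+00 -1.69791868e+01  2.39018841e-02
 -6.56791972e+01  5.21186385e+01]
scene 0.53 308 [ 0.416 -0.33   0.043]
```

```bash
python3 -m handwheel '[[0,0.15,0.3,-6,1.5],[0,0.15,0.3,-12,1.5],[0,0.15,0.3,-17,1.5],[0,0.15,0.3,-19.4,1.5],[0,0.15,0.3,-19.4,1.5]]' 25
python3 -m handwheel '[[1,0,0,0,0],[1,0,0,0,0],[1,0,0,0,0],[1,0,0,0,0],[1,0,0,0,0],[1,0,0,0,0]]' 25
```

```text
time_s: 4.1
tcp_pos: [0.4249, -0.3202, 0.0312]
eef_rot: [179.9, 0.2, -52.8]
contact_force: [0.9, -0.8, -0.2]
gripper_width: 0.0878
gripper_force: 0.0
time_s: 4.85
tcp_pos: [0.4254, -0.322, 0.0326]
eef_rot: [180.0, -0.0, -52.9]
contact_force: [-0.7, -0.2, 2.1]
gripper_width: 0.0359
gripper_force: 25.0
```

```bash
python3 -m handwheel '[[1,0,0,4,0],[1,0,0,10,0],[1,0,3,11,-10],[1,0.5,6,11,-20],[1,1,9,11,-30],[1,1.5,12,11,-40],[1,1.95,14.1,11,-50],[1,1.95,14.1,11,-53]]'
cat > look.py <<'E'
from h import *
import sys
s=get_state(); print(s["time_s"],s["tcp_pos"],s["eef_rot"],s["gripper_width"],s["joints"][5])
for n in("scene","top"):
    im,d=imaging.capture(n); W=cloud(n,d); np.savez("/tmp/"+n,im=im,d=d)
    save(sys.argv[1]+n+".png",cv2.resize(im[180:290,240:380] if n=="scene" else im[160:260,240:380],(760,597) if n=="scene" else (770,550),interpolation=cv2.INTER_CUBIC))
    for q in("spacer_mid","plate_grip"):
        for o in finder.cut_out(n,q)[:1]:
            P=W[o["region"]&(d>0)]
            top=P[P[:,2]>np.percentile(P[:,2],95)-.004]
            rc=cv2.minAreaRect((top[:,:2]*1000).astype(np.float32))
            print(n,q,round(o["p"],2),o["pixel"],len(P),"z",np.round(np.percentile(P[:,2],[5,95]),3),"toprect",np.round(rc[0],1),np.round(rc[1],1),round(rc[2],1))
E
python3 look.py a
```

```text
time_s: 5.85
tcp_pos: [0.445, -0.1797, 0.1425]
eef_rot: [180.0, 0.0, -106.0]
contact_force: [-0.3, -1.5, 0.0]
gripper_width: 0.0359
gripper_force: 25.0
5.85 [ 0.44498183 -0.17970224  0.14246795] [ 1.79987928e+02  1.19126168e-02 -1.06009821e+02] 0.03589502792179712 -17.552362831059774
scene spacer_mid 0.56 [312.1, 204.5] 413 z [0.116 0.174] toprect [ 441.1 -183.5] [18.6 34.7] 80.1
scene plate_grip 0.78 [290.2, 225.4] 775 z [0.015 0.065] toprect [ 463.  -114.8] [21.7 20.2] 72.9
```

View pics/ascene.png

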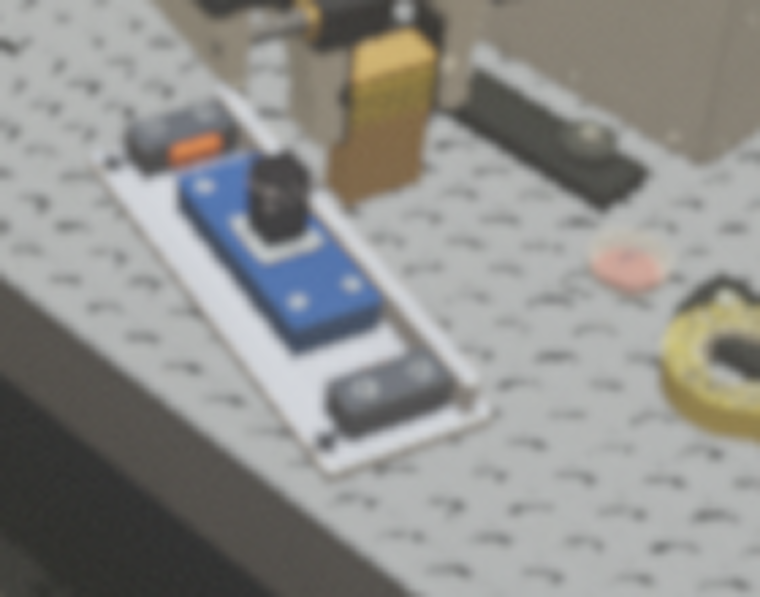

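The picture shows the spacer upright in the fingers at about (390,120). The gap is clear between the plate end (340,330) and the right stop (390,390). Next I fit the visible faces.

```bash
cat > fit.py <<'E'
from h import *
z=np.load("/tmp/scene.npz"); im,d=z["im"],z["d"]; W=cloud("scene",d); hsv=cv2.cvtColor(im,cv2.COLOR_RGB2HSV).astype(int)
a=np.radians(-16); O=np.array([.464,-.1154])
J=np.stack([(W[...,0]-O[0])*np.cos(a)+(W[...,1]-O[1])*np.sin(a),-(W[...,0]-O[0])*np.sin(a)+(W[...,1]-O[1])*np.cos(a),W[...,2]],-1)*1000
ok=(d>0)&(abs(J[...,0])<60)&(abs(J[...,1])<130)
b=ok&(abs(hsv[...,0]-110)<15)&(hsv[...,1]>110)
def face(m,l):
    P=J[m]; y=np.median(P[:,1])
    for _ in range(6):
        A=np.c_[P[:,0],np.ones(len(P))]; c=np.linalg.lstsq(A,P[:,1],rcond=None)[0]; res=P[:,1]-A@c
        k=abs(res)<max(1.2,2*np.median(abs(res)))
        if k.all() or k.sum()<15: break
        P=P[k]
    print(l,len(P),"y at x=0",round(c[1],2),"slope deg",round(np.degrees(np.arctan(c[0])),2),"sd",round(res.std(),2),"x range",np.round(np.percentile(P[:,0],[1,50,99]),1),"z",np.round(np.percentile(P[:,2],[2,98])))
face(b&(J[...,2]<24)&(J[...,1]<-48),"plate -y face")
t=b&(abs(J[...,2]-28)<3); rc=cv2.minAreaRect(J[t][:,:2].astype(np.float32)); print("plate top",np.round(rc[0],1),np.round(rc[1],1),round(rc[2],1),np.round(np.percentile(J[t][:,:2],[1,99],axis=0),1))
y=ok&(hsv[...,0]>8)&(hsv[...,0]<32)&(hsv[...,1]>90)
zt=np.percentile(J[y][:,2],99); print("ztop",zt)
face(y&(J[...,2]<zt-8)&(J[...,2]>max(zt-60,32))&(J[...,1]<-45),"spacer face")
tt=y&(J[...,2]>zt-5); rc=cv2.minAreaRect(J[tt][:,:2].astype(np.float32)); print("spacer top",np.round(rc[0],1),np.round(rc[1],1),round(rc[2],1))
s=ok&(abs(J[...,2]-28)<3)&(J[...,1]<-68)&(J[...,0]<22)&(hsv[...,1]<90)&(hsv[...,2]<140)
if s.sum()>10: print("right stop top y",np.round(np.percentile(J[s][:,1],[2,50,98]),1),s.sum())
s=ok&(abs(J[...,2]-28)<3)&(J[...,1]>60)&(J[...,0]<22)&(hsv[...,1]<90)&(hsv[...,2]<140)
if s.sum()>10: print("left stop top y",np.round(np.percentile(J[s][:,1],[2,50,98]),1),s.sum())
f=ok&(abs(J[...,2]-28)<3)&(J[...,0]>25)&(J[...,0]<45); P=J[f]; print("fence",np.round(np.polyfit(P[:,1],P[:,0],1),4),np.round(np.percentile(P[:,1],[1,99]),1))
E
python3 fit.py
```

```text
return _methods._mean(a, axis=axis, dtype=dtype,
  ret = ret.dtype.type(ret / rcount)
  ret = _var(a, axis=axis, dtype=dtype, out=out, ddof=ddof,
  arrmean = um.true_divide(arrmean, div, out=arrmean,
  ret = ret.dtype.type(ret / rcount)
Traceback (most recent call last):
  File "fit.py", line 15, in <module>
    face(b&(J[...,2]<24)&(J[...,1]<-48),"plate -y face")
    ~~~~^^^^^^^^^^^^^^^^^^^^^^^^^^^^^^^^^^^^^^^^^^^^^^^^
  File "fit.py", line 14, in face
    print(l,len(P),"y at x=0",round(c[1],2),"slope deg",round(np.degrees(np.arctan(c[0])),2),"sd",round(res.std(),2),"x range",np.round(np.percentile(P[:,0],[1,50,99]),1),"z",np.round(np.percentile(P[:,2],[2,98])))
                                                                                                                                        ~~~~~~~~~~~~~^^^^^^^^^^^^^^^^^^
IndexError: index -1 is out of bounds for axis 0 with size 0
```

```bash
sed -i 's/    P=J\[m\]; y=np.median(P\[:,1\])/    P=J[m]\n    if len(P)<8: print(l,len(P)); return/; s/(J\[...,2\]<24)&(J\[...,1\]<-48)/(J[...,2]<23)\&(J[...,1]<-48)\&(J[...,0]>-19)/; s/hsv\[...,1\]>110)/hsv[...,1]>80)/' fit.py
python3 - <<'E'
from fit import *
E
python3 - <<'E' 2>/dev/null | tail -12
from fit import *
m=(d>0)&(abs(J[...,0])<15)&(J[...,2]>2)&(J[...,2]<24)&(J[...,1]<-40)&(J[...,1]>-100)
for v in range(235,262,2):
    for u in (296,302): print(v,u,np.round(J[v,u]),hsv[v,u])
E
```

```text
plate -y face 1
plate top [-1.5 -0.7] [ 43.5 110.9] 0.5 [[-22.2 -55.1]
 [ 20.2  53.7]]
ztop 243.89243764527805
spacer face 20 y at x=0 -90.32 slope deg 0.46 sd 0.61 x range [-48.1 -25.7  28.2] z [233. 236.]
spacer top [-13.9 -71.8] [46.7 72.4] 87.8
right stop top y [-107.6 -100.9  -86.7] 105
left stop top y [77.7 84.1 95.8] 72
fence [1.2000e-03 2.8442e+01] [-111.2  100.2]
251 296 [-23. -68.   7.] [107  10 219]
251 302 [-22. -92.  28.] [110  19 123]
253 296 [-27. -76.  10.] [109   9 219]
253 302 [-24. -95.  25.] [110   7 106]
255 296 [-29. -79.   7.] [110  10 219]
255 302 [-25. -98.  22.] [150   3  84]
257 296 [-31. -84.   7.] [109   9 218]
257 302 [-25. -99.  17.] [120   3  91]
259 296 [-34. -88.   5.] [115   7 212]
259 302 [ -26. -100.   13.] [114  11 118]
261 296 [-39. -97.   9.] [ 15   6 184]
261 302 [ -25. -100.    6.] [111  10 173]
```

```bash
sed -i 's/^ok=(d>0)/import sys\nZT=float(sys.argv[1]) if len(sys.argv)>1 else 173\nok=(d>0)/; s/^zt=.*/zt=ZT/; s/^y=ok&/y=ok\&(J[...,2]<ZT+4)\&(J[...,2]>ZT-62)\&(J[...,1]>-100)\&(J[...,1]<-40)\&/; s/(J\[...,2\]>max(zt-60,32))/(J[...,2]>max(zt-60,32))\&(J[...,0]>-16)/' fit.py
python3 fit.py 173 | grep spacer
python3 - <<'E'
import sys; sys.argv=["x","173"]
from fit import *
P=J[y]; print(len(P), np.round(np.percentile(P,[2,25,50,75,98],axis=0),1))
E
```

```text
spacer face 152 y at x=0 -78.71 slope deg 1.64 sd 0.57 x range [-15.7  -1.6  15.5] z [117. 164.]
spacer top [ -1.1 -71.4] [38.7 20.1] 4.8
plate -y face 1
plate top [-1.5 -0.7] [ 43.5 110.9] 0.5 [[-22.2 -55.1]
 [ 20.2  53.7]]
spacer face 152 y at x=0 -78.71 slope deg 1.64 sd 0.57 x range [-15.7  -1.6  15.5] z [117. 164.]
spacer top [ -1.1 -71.4] [38.7 20.1] 4.8
right stop top y [-107.6 -100.9  -86.7] 105
left stop top y [77.7 84.1 95.8] 72
fence [1.2000e-03 2.8442e+01] [-111.2  100.2]
400 [[-19.2 -81.4 117.5]
 [-11.9 -79.4 133.1]
 [ -2.7 -78.5 152.3]
 [  6.8 -76.9 170.5]
 [ 16.1 -63.  174.9]]
```

```bash
python3 -m handwheel '[[1,0,0.1,-3,-0.5],[1,0,0.1,-5.5,-0.5],[1,0,0.1,-7,-0.5],[1,0,0.1,-7,-0.5]]'
python3 look.py b; python3 fit.py 103
```

```text
time_s: 6.65
tcp_pos: [0.4439, -0.1802, 0.0716]
eef_rot: [179.8, -0.0, -106.4]
contact_force: [-0.4, -0.0, 0.3]
gripper_width: 0.0358
gripper_force: 25.0
6.65 [ 0.44394032 -0.1802098   0.07155084] [ 1.79847640e+02 -4.41720836e-02 -1.06412809e+02] 0.035777125082197644 -17.907620952444486
scene spacer_mid 0.8 [310.5, 228.3] 408 z [0.044 0.103] toprect [ 431.  -192.8] [62.  22.1] 21.4
scene plate_grip 0.86 [287.2, 229.6] 242 z [0.014 0.046] toprect [ 454.7 -116. ] [15.6  4.9] 72.4
plate -y face 1
plate top [-14.3 -26.3] [15.2 56.1] 0.2 [[-22.  -53.3]
 [ -8.3   1.4]]
spacer face 133 y at x=0 -79.7 slope deg 3.06 sd 0.65 x range [-15.6  -2.3  15. ] z [47. 94.]
spacer top [ -1.9 -73.1] [15.9 37.1] 89.6
right stop top y [-106.9  -99.9  -87. ] 106
fence [1.22000e-02 2.95561e+01] [-110.4  -61.4]
```

View pics/bscene.png

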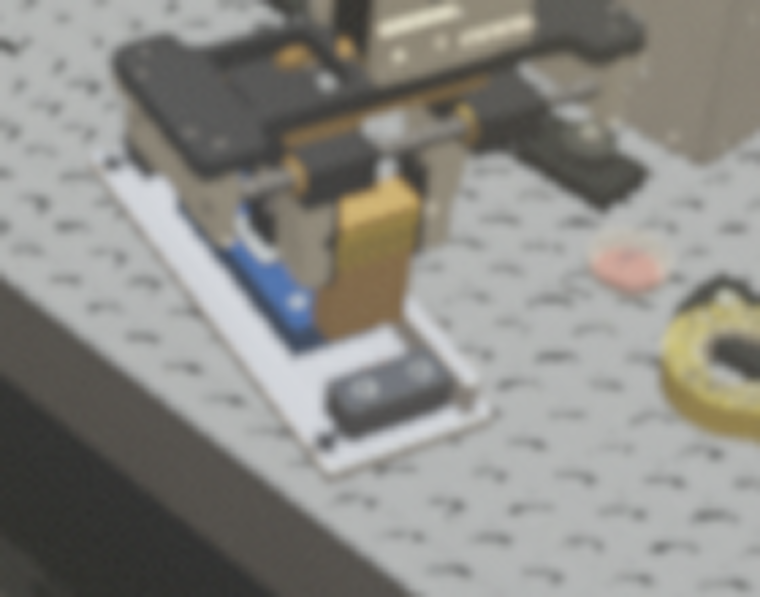

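The spacer is at (370,260), just above the gap, with the plate end at (340,335) behind it and the stop in front. It looks slightly rotated, so I check yaw and position from the image edges.

```bash
cat > edge.py <<'E'
from h import *
from scipy.optimize import least_squares
import sys
zb=float(sys.argv[1])
z=np.load("/tmp/scene.npz"); im=z["im"]; hsv=cv2.cvtColor(im,cv2.COLOR_RGB2HSV).astype(int)
c,R,t=cal("scene"); K=np.array([[c["fx"],0,c["cx"]],[0,c["fy"],c["cy"]],[0,0,1]])
o=finder.cut_out("scene","spacer_mid")[0]; m=o["region"].astype(np.uint8)
# model silhouette of the box vs mask: maximise IoU over x,y,yaw
def sil(p):
    a=np.radians(p[2]); c_,s_=np.cos(a),np.sin(a)
    Q=np.array([[p[0]+c_*dx-s_*dy,p[1]+s_*dx+c_*dy,zb+h] for dx in(-18,18) for dy in(-9,9) for h in(0,64)])/1000
    q=cv2.projectPoints(Q,np.array(c["rvec"]),t,K,None)[0].reshape(-1,2)
    S=8; h=cv2.convexHull(((q-[280,180])*S+S/2).astype(np.float32)).astype(np.int32)
    A=np.zeros((100*S,80*S),np.uint8); cv2.fillConvexPoly(A,h,1); return cv2.resize(A.astype(np.float32),(80,100),interpolation=cv2.INTER_AREA),q
sub=m[180:280,280:360].astype(float)
x0=np.array(eval(sys.argv[2]))
from scipy.optimize import minimize
f=lambda p: ((sil(p)[0]-sub)**2).sum()
for st in (3,1.):
    best=minimize(f,x0,method="Nelder-Mead",options=dict(initial_simplex=np.array([x0]+[x0+np.eye(3)[i]*st*(1,1,2)[i] for i in range(3)]))); x0=best.x
print("silhouette fit",np.round(best.x,2),"cost",round(best.fun,1),"mask",sub.sum())
A=im.copy(); q=sil(best.x)[1]
for u,v in q: cv2.circle(A,(int(round(u)),int(round(v))),1,(255,0,0),-1)
cand=[(y,round(min(minimize(lambda p:f([p[0],p[1],y]),best.x[:2],method="Nelder-Mead").fun,999),1)) for y in (-22,-19,-17.5,-16,-14.5,-13,-10)]
print(cand)
O=np.array([464,-115.4]);a=np.radians(-16)
dx=best.x[:2]-O; print("jig coords rel grip",dx@[np.cos(a),np.sin(a)],dx@[-np.sin(a),np.cos(a)])
E
python3 edge.py 38.5 '[444.,-180.,-16.]'
```

```text
silhouette fit [ 443.42 -186.05   10.17] cost 57.7 mask 408.0
[(-22, np.float64(92.9)), (-19, np.float64(89.9)), (-17.5, np.float64(88.9)), (-16, np.float64(87.2)), (-14.5, np.float64(86.1)), (-13, np.float64(84.3)), (-10, np.float64(79.9))]
jig coords rel grip -0.3075997157895466 -73.58819092502976
```

```bash
python3 -m handwheel '[[1,0.03,0.12,0,0.3],[1,0.03,0.12,-1,0.3],[1,0.03,0.12,-2,0.3],[1,0.03,0.12,-2.6,0.3],[1,0.03,0.12,-2.6,0.3]]'
python3 look.py c; python3 fit.py 77
```

```text
time_s: 7.62
tcp_pos: [0.4447, -0.1788, 0.0457]
eef_rot: [179.9, -0.0, -106.1]
contact_force: [-0.2, -0.4, -1.0]
gripper_width: 0.036
gripper_force: 25.0
7.625 [ 0.44468794 -0.17876056  0.04574718] [ 1.79904990e+02 -2.92369303e-02 -1.06109446e+02] 0.03598059240617946 -17.797300369828243
scene spacer_mid 0.62 [310.0, 234.9] 339 z [0.022 0.077] toprect [ 433.3 -190.8] [56.9 21.8] 18.7
plate -y face 0
plate top [-17.3 -15. ] [ 8.5 21. ] 4.1 [[-21.8 -25.6]
 [-13.5  -4.7]]
spacer face 100 y at x=0 -78.2 slope deg 1.09 sd 0.61 x range [-15.4  -1.3  14.2] z [33. 67.]
spacer top [ -1.3 -73.5] [39.7 16. ] 10.8
right stop top y [-107.1  -97.6  -84.3] 130
fence [-1.35000e-02  2.72328e+01] [-111.    21.3]
```

View pics/cscene.png

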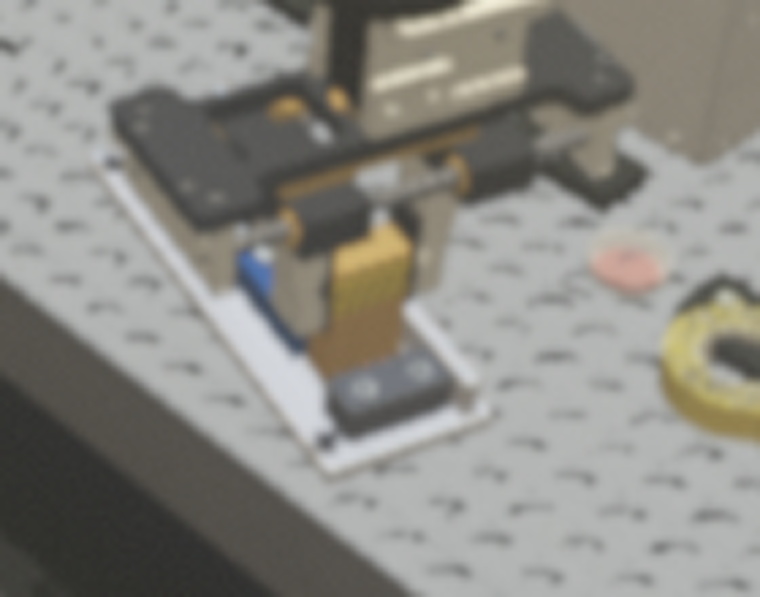

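View pics/ctop.png

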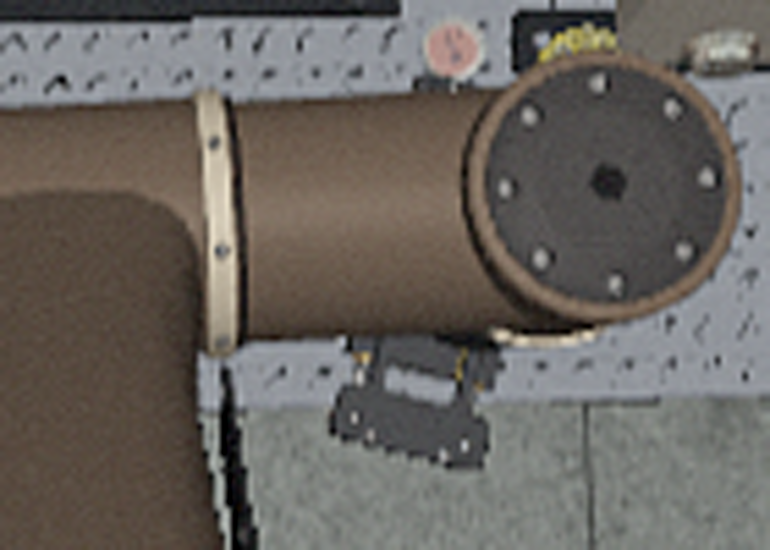

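The spacer's lower end (355,365) is now inside the gap behind the stop, with no contact force. The top view is blocked by the arm. I lower it to the bed.

```bash
python3 -m handwheel '[[1,0,0,-0.3,0],[1,0,0,-0.5,0],[1,0,0,-0.5,0],[1,0,0,-0.6,0],[1,0,0,-0.6,0]]'
```

```text
time_s: 8.55
tcp_pos: [0.4453, -0.1788, 0.0406]
eef_rot: [-180.0, -0.0, -106.1]
contact_force: [-0.3, -1.1, 0.3]
gripper_width: 0.0357
gripper_force: 25.0
```

```bash
python3 -m handwheel '[[1,0,0,-0.05,0],[1,0,0,-0.1,0],[1,0,0,-0.1,0]]';python3 -m handwheel '[[1,0,0,-0.05,0],[1,0,0,-0.05,0]]'
```

```text
time_s: 8.93
tcp_pos: [0.4453, -0.1788, 0.0405]
eef_rot: [-180.0, -0.0, -106.1]
contact_force: [-4.4, 2.2, 13.2]
gripper_width: 0.036
gripper_force: 25.0
time_s: 9.18
tcp_pos: [0.4454, -0.1788, 0.0405]
eef_rot: [-180.0, -0.0, -106.1]
contact_force: [-6.3, 3.8, 19.1]
gripper_width: 0.0359
gripper_force: 25.0
```

```bash
python3 -m handwheel '[[1,0,0,0.12,0],[1,0,0,0.12,0],[0.2,0,0,0.12,0],[0.2,0,0,0.12,0],[0.2,0,0,0.12,0],[0.2,0,0,0.12,0]]'; python3 -m handwheel '[[0.2,0,0,2,0],[0.2,0,0,5,0],[0.2,0,0,11,0],[0.2,1.9,6.6,11,0],[0.2,1.9,6.6,11,0]]'
python3 -m handwheel '[[0.2,3,6,0,0],[0.2,3,12,4,0],[0.2,3,18,8,0],[0.2,3,18,8,0]]'
python3 look.py d; python3 fit.py 72
```

```text
time_s: 9.93
tcp_pos: [0.4452, -0.1787, 0.0401]
eef_rot: [180.0, -0.0, -106.1]
contact_force: [-0.0, 0.6, 0.1]
gripper_width: 0.0679
gripper_force: 0.0
time_s: 10.55
tcp_pos: [0.4655, -0.1105, 0.1513]
eef_rot: [-179.9, 0.1, -106.0]
contact_force: [-1.1, 1.0, -0.3]
gripper_width: 0.0699
gripper_force: 0.0
time_s: 11.05
tcp_pos: [0.4949, 0.0695, 0.232]
eef_rot: [-179.9, 0.1, -106.0]
contact_force: [-0.7, -0.6, -0.2]
gripper_width: 0.0702
gripper_force: 0.0
11.05 [0.49489199 0.06954355 0.23195856] [-1.79893410e+02  8.59900932e-02 -1.05964112e+02] 0.07023199815556425 -46.55485244285895
scene spacer_mid 0.81 [306.4, 237.1] 401 z [0.021 0.073] toprect [ 441.7 -182.1] [19.1 34.3] 72.5
scene plate_grip 0.84 [288.0, 221.3] 702 z [0.011 0.066] toprect [ 452.6 -139.5] [79.6 23.4] 66.1
top plate_grip 0.79 [293.1, 204.2] 453 z [0.024 0.067] toprect [ 463.9 -114.7] [22.4 22. ] 74.7
plate -y face 0
plate top [-1.5 -0.1] [111.   41.9] 88.6 [[-22.5 -53.5]
 [ 18.9  53. ]]
spacer face 88 y at x=0 -77.82 slope deg 1.69 sd 0.65 x range [-15.5  -3.6  12.4] z [32. 63.]
spacer top [ -1.9 -71.5] [36.6 17.3] 5.6
right stop top y [-107.2  -97.4  -78.5] 134
left stop top y [75.9 84.2 95.6] 74
fence [2.20000e-03 2.87071e+01] [-112.1  103.9]
```

View pics/dscene.png

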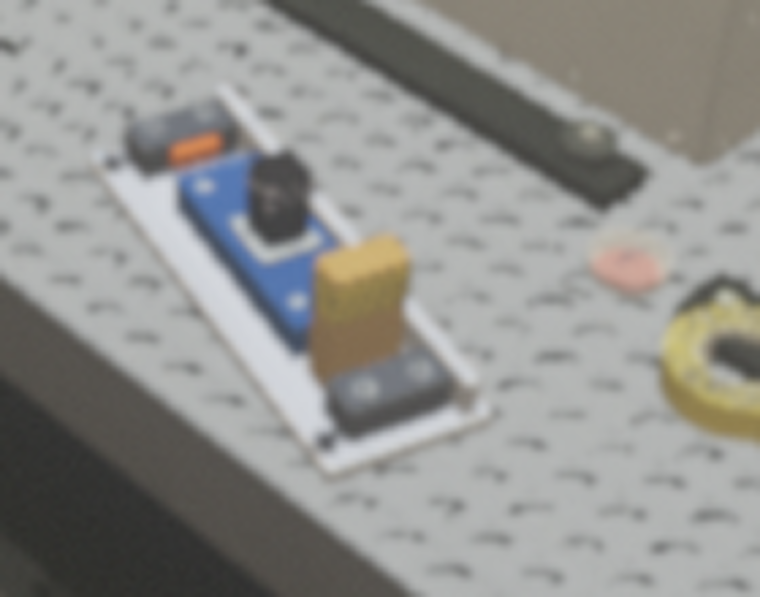

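View pics/dtop.png

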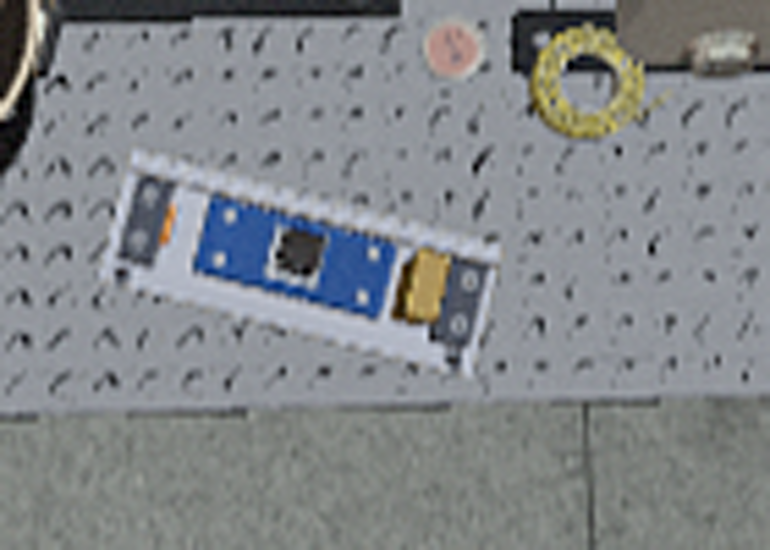

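The spacer stands in the right-hand gap: in the top view it is at (425,285), between the plate end (385,280) and the stop (460,305). The plate has not moved. Next I grasp the grip block at (464,-115) mm.

```bash
python3 -m handwheel '[[0.2,0,-6,-2,0],[0.2,-1.5,-12,-5,0],[0.2,-3.1,-18.4,-8,0],[0.2,-3.1,-18.4,-13,0],[0.2,-3.1,-18.4,-17,0],[0.2,-3.1,-18.4,-19.4,0],[0.2,-3.1,-18.4,-19.4,0]]'
python3 -m handwheel '[[1,0,0,0,0],[1,0,0,0,0],[1,0,0,0,0],[1,0,0,0,0],[1,0,0,0,0],[1,0,0,0,0]]' 40
```

```text
time_s: 12.22
tcp_pos: [0.4607, -0.1181, 0.0341]
eef_rot: [179.7, -0.1, -106.2]
contact_force: [-0.6, -0.3, 0.7]
gripper_width: 0.0698
gripper_force: 0.0
time_s: 12.98
tcp_pos: [0.4652, -0.1166, 0.0367]
eef_rot: [-179.8, 0.1, -106.1]
contact_force: [5.7, -1.4, -3.2]
gripper_width: 0.0216
gripper_force: 40.0
```

```bash
python3 -m handwheel '[[1,-0.03,-0.2,0,0],[1,-0.06,-0.38,0,0],[1,-0.11,-0.57,0,0],[1,-0.17,-0.77,0,0],[1,-0.17,-0.77,0,0]]'
python3 -m handwheel '[[1,-0.03,-0.1,0,0],[1,-0.06,-0.2,0,0],[1,-0.06,-0.2,0,0]]'
python3 -m handwheel '[[1,-0.03,-0.1,0,0],[1,-0.03,-0.1,0,0]]'
```

```text
time_s: 13.6
tcp_pos: [0.4628, -0.1246, 0.0367]
eef_rot: [-179.9, 0.0, -106.1]
contact_force: [5.9, -1.7, -0.6]
gripper_width: 0.0217
gripper_force: 40.0
time_s: 13.98
tcp_pos: [0.4624, -0.126, 0.0367]
eef_rot: [-179.9, 0.1, -106.1]
contact_force: [4.5, 3.8, -0.0]
gripper_width: 0.0221
gripper_force: 40.0
time_s: 14.22
tcp_pos: [0.4622, -0.1268, 0.0367]
eef_rot: [-179.9, 0.1, -106.1]
contact_force: [5.6, 5.1, 0.5]
gripper_width: 0.0214
gripper_force: 40.0
```

```bash
for i in 1; do python3 -m handwheel '[[1,-0.03,-0.1,0,0],[1,-0.03,-0.1,0,0]]' | sed -n 2,4p
python3 -m handwheel '[[1,-0.03,-0.1,0,0],[1,-0.03,-0.1,0,0]]'| sed -n 2,4p
python3 -m handwheel '[[1,-0.03,-0.1,0,0],[1,-0.03,-0.1,0,0]]'| sed -n 2,4p; done
```

```text
tcp_pos: [0.462, -0.1277, 0.0367]
eef_rot: [-179.8, 0.1, -106.1]
contact_force: [5.1, 5.4, 0.4]
tcp_pos: [0.4617, -0.1286, 0.0367]
eef_rot: [-179.8, 0.1, -106.1]
contact_force: [4.9, 6.5, 0.7]
tcp_pos: [0.4615, -0.1294, 0.0367]
eef_rot: [-179.8, 0.1, -106.1]
contact_force: [4.9, 8.8, 0.3]
```

```bash
python3 -m handwheel '[[1,-0.02,-0.06,0,0],[1,-0.02,-0.06,0,0]]' | sed -n 2,4p
python3 -m handwheel '[[1,-0.02,-0.06,0,0],[1,-0.02,-0.06,0,0]]'| sed -n 2,4p
```

```text
tcp_pos: [0.4615, -0.1294, 0.0367]
eef_rot: [-179.8, 0.2, -106.1]
contact_force: [4.4, 13.1, 1.0]
tcp_pos: [0.4615, -0.1295, 0.0368]
eef_rot: [-179.8, 0.2, -106.1]
contact_force: [4.4, 19.2, 1.6]
```

```bash
python3 -m handwheel '[[1,0,0,0,0],[1,0,0,0,0],[1,0,0,0,0],[1,0,0,0,0]]'; python3 look.py e; python3 fit.py 72 | grep -v plate
```

```text
time_s: 15.98
tcp_pos: [0.4615, -0.1295, 0.0367]
eef_rot: [-179.8, 0.2, -106.1]
contact_force: [4.5, 17.9, 2.3]
gripper_width: 0.0216
gripper_force: 40.0
15.975 [ 0.46148151 -0.12945431  0.03674904] [-179.81470838    0.2027396  -106.08919626] 0.021588882510570624 -23.771389322602705
scene spacer_mid 0.71 [307.4, 234.9] 341 z [0.029 0.072] toprect [ 441.2 -189.5] [17.  36.2] 77.6
scene plate_grip 0.91 [291.6, 227.4] 441 z [0.012 0.064] toprect [ 443.5 -150. ] [60.2 13.9] 43.3
 [  0.4  42.2]]
spacer face 90 y at x=0 -84.07 slope deg -0.68 sd 0.64 x range [-15.3  -3.6  12.7] z [32. 63.]
spacer top [ -3.  -77.7] [33.3 16.6] 4.7
right stop top y [-107.1  -93.5  -82.1] 146
fence [-1.21000e-02  2.76452e+01] [-111.6  -14.7]
```

View pics/escene.png

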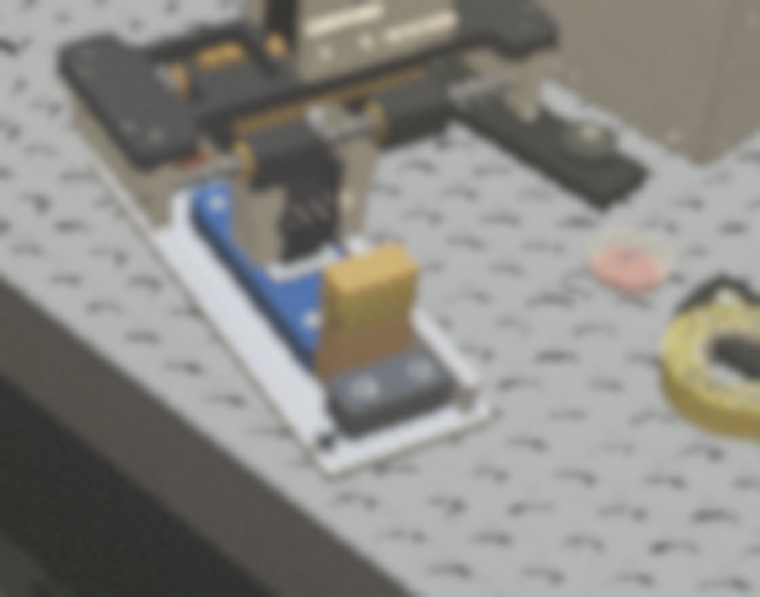

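The spacer at (370,310) stands square, clamped between plate and stop. The force climbs with no further motion, so it is on the hard stop with the pad fully in. The press is holding steady at about 18 N, so I hand in.

```bash
python3 -c "
from plant import r
print(r.close_job())"
```

```text
the job is handed in; nothing more can be done
None
```

The job is handed in: the spacer stands upright and released in the jig's -y gap, and the plate, still gripped, holds it against the end stop at about 18 N; the pad reads as fully in from the force and travel, not from a direct view.

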